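Warming plate to the third level, then start

ROBOT

A 6-joint arm with a two-finger parallel gripper is mounted at the origin on a cart in front of the work surface, level with it; the furniture and walls round the work are solid. World frame = base frame: x ahead of the robot, y to its left, z up, the work surface at z = 0. Lengths are in m, angles in degrees, forces in N, time in s.
With the tool pointing down it reaches from about 0.3 to 0.75 m from the base axis. Payload 8.5 kg.
Tool frame: the origin (TCP) lies at the very end of the fingers, on their centre line; the grasp point (between the pads) lies 19 mm behind it (env.hold_point_z is the distance from the TCP to the grasp point, in m); z points along the fingers, y is the line along which they close (so a half turn about z gives the same grasp; the last joint's range is limited). The gripper opens to 85 mm and grips with 20 to 120 N. Pads are 22 mm wide; open, the fingers measure 114 mm over their backs; the gripper's body (76 mm by 85 mm) begins 54 mm behind the grasp point. The pads swing forward as they close: fully open they stand 13 mm farther back than shut.
Start: joints at [-76.794, 21.807, 74.336, -0, 83.858, -12.336], TCP at [0.237, -0.496, 0.231] pointing down, gripper open.
Joint ranges: [-178.18, 178.18], [-50.72, 133.34], [12.68, 142.11], [-81.47, 261.47], [9.98, 163.14], [-165.26, 165.26]. Speed limits (degrees/s): [136.94, 136.94, 180, 180, 180, 180].

INTERFACE

Orientations are given as a 3x3 rotation matrix whose columns are the frame's x, y, z axes.
In Python, from rig import env, optics gives the robot as it stands.
- The arm moves only by the shell command python3 -m jog 'ROWS' [OPENING] [FORCE]. ROWS is JSON, a list of rows, each an object with "linear": the shift along the tool's x, y, z in units of 40 mm (1.0 is 40 mm), a list of three; "roll": the turn about the tool's z in units of 5 degrees (1.0 is 5 degrees). A call has 1 to 12 rows; each row shifts and turns the commanded pose from where the row before left it, along the tool's axes as they then stand; what a row does not reach is not made up. A row lasts 1/12 s, in which the tool goes at most 41.7 mm and 7.16 degrees, less where a joint would pass 70% of its speed; a pose out of reach is approached as far as the arm can. A call is refused whole if a number of a shift passes 1 or a number of a turn 1, either way. A call with a gripper value outside its range is refused whole. OPENING is the opening, from -1 (shut) to 1 (fully open), set as the call begins (- or left out, the last holds). The fingers move at their own pace and stop on an object; FORCE is the grip in N (left out, the last holds). Time passes only in rows, so rows that do not move let the fingers close. It gives the time, the measured TCP pose, the force, the opening and the grip force at its end, in the units of the state.
- env.observe(): the state, without advancing time (a new reading comes with each control period).
- optics.get_image(name): name is "scene" or "top" or "wrist"; returns the picture (480x640x3 uint8, red, green, blue); there is no depth.
- optics.calibration(name): a dict with "fov_y" (degrees; the focal length in pixels is half the picture's height over the tangent of half this angle, whatever the lens; pixels are square), "cx", "cy" (the principal point, pixels), "T" (4x4, takes a point from camera to world coordinates). Camera axes: x right, y down, z forward; pixel columns grow to the right and rows downward; lengths in m; the calibration is good to about 2 mm. A picture is of the moment at which its call begins: read the wrist's pose just before it. calibration takes no time and is no camera call; for the wrist camera it gives the pose at the moment of the call.
- env.close_job(): hands the job in; it is judged then, once.
The state is a dict: "time_s": time; "q": joint angles; "qvel": joint speeds; "joint_efforts": joint torques, N m; "position": TCP position; "tool_rot": TCP orientation; "ft_force": force on the tool from outside, world axes, zero at the start; "wrist_torque": the same for the moment, N m; "grip_width": finger opening in m; "gripper_force": force on a finger pad.
Only numpy, scipy, OpenCV 4.12 (cv2) and the standard library are available. Lean on these libraries where they do the work, as an engineer would, in place of code of your own. Each camera call takes 0.05 s, during which the arm holds its last target. There are 200 camera calls.

TASK

Set the warming plate under the pot to level three: with the fingertips push its level lever along the slot from the off end, three clicks, and leave it resting in the third notch without ever letting it run on into the fourth. Then press the round start button on the same panel down with a fingertip and let go. Only push and press: leave the plate standing where it is, do not lift anything, and do not disturb the pot or the mug and shakers beside it.

Things in the scene. Friction and masses are not known exactly. Their poses are not given: they have to be found in the camera images.
- warming_plate: Loose black electric warming plate on rubber feet, a low box 280 mm deep (x), 200 wide (y), 2.5 kg. Origin: centre of its underside; z up, +x to its rear, +y to its left seen from the front. Deck 50 mm above the worktop; on it a round heating disc (166 mm across, 10 high, centre x +52 mm) with the pot. Aluminium control panel along the front edge: lever slot on the left, start button on the right.
- off_end (a point): Fixed point on the plate's deck in the slot under the lever's off position (x -105, y +52 mm in the plate's frame, 50 mm up); axes as the plate. Just behind the slot stand six raised black ticks 12 mm apart, longer with every level: off, then one to five.
- third_notch (a point): Fixed point on the plate's deck in the slot where the lever's middle stands in the third notch: 36 mm from off_end along the plate's -y.
- lever_top (a point): Middle of the top of the level lever, 26 mm above the deck. The lever is an upright black tab with a white pointer line on its crown, 26 mm wide along the plate's x and 12 mm thick along the slot (its crown, the top 5 mm, is 30 x 16 mm). Its foot is 2 mm above the deck.
- level_lever (a joint): Lever travel, m, growing towards the plate's -y (right seen from the front, towards the button). Starts at 0, the off notch; sprung notches at 0.012, 0.024, 0.036 (third), 0.048, 0.060 (near the end stop). Leaving a notch takes 4 to 6 N; the force falls away at the crest 6 mm on, then it snaps forward by itself into the next notch, away from the finger, and rests there.
- start_button_top (a point): Centre of the top of the round black start button, 26 mm across, 22 mm above the deck when up; it stands in an aluminium collar 42 mm across and 12 mm high at x -105 mm, y -68 mm on the plate. Pressed straight down.
- start_button (a joint): How far the start button is pressed, m: 0 up, 0.006 fully down. A spring pushes it up; fully down takes about 5 N.
- pot: Brown stoneware pot with two lugs and its lid on, about 150 mm across (182 mm over the lugs) and 135 mm high, standing loose on the heating disc. Origin: centre of its underside. Its near side is about 90 mm behind the slot.
- salt_shaker: White straight-sided shaker with a steel top, 36 mm across, 74 mm high, loose on the worktop to the left of the plate (seen from the front). Origin: centre of its underside.
- pepper_shaker: The second such shaker, 35 mm across, 74 mm high, also to the left of the plate. Origin: centre of its underside.
- mug: Mug, white outside and red-brown inside, 87 mm across, 90 mm high, loose on the worktop to the left of the plate. Origin: near the centre of its underside.

How it is judged:
By the outcome, as a careful person would: the job done as asked, in the order asked, and still so for the second after the job is handed in, with the robot touching nothing.
It also fails if it takes over 54 s, if anything falls off the work surface, if the arm or the gripper's body presses on something with over 40 N, if the wrist force passes 120 N, or if a joint passes its speed limit or range.

## Working session

There is one attempt and no reset: what is moved stays moved. The work goes in short steps, Python scripts to look and compute and a shell command to move; the robot and the scene stay as the last step left them, time stands still between calls to the robot, and variables do not carry over. Pictures are saved under pics/ and viewed, at most 14 in all, crops included, and the job is handed in when it is done.

```bash
ls; mkdir -p pics
python3 - <<'E'
from rig import env, optics
import cv2
s=env.observe(); print(s['time_s'],s['position'],s['tool_rot'],s['grip_width'])
for n in ("scene","top"):
    im=optics.get_image(n); cv2.imwrite(f'pics/{n}1.png',im[:,:,::-1]); c=optics.calibration(n); print(n,c)
E
```

```text
pics
0.0 [ 0.23707017 -0.49594219  0.23071255] [[ 9.02283366e-01  4.31143375e-01 -3.43056317e-04]
 [ 4.31143397e-01 -9.02282259e-01  1.44786225e-03]
 [ 3.14702588e-04 -1.45428849e-03 -9.99998893e-01]] 0.0854380047427153
scene {'fov_y': 50.37214968819949, 'cx': 313.20873103687234, 'cy': 237.70874673169638, 'T': array([[-0.52624321, -0.34954813,  0.7751672 , -0.1607563 ],
       [-0.85029992,  0.20814089, -0.48339158,  0.73613536],
       [ 0.00762463, -0.91350614, -0.40675347,  0.43559662],
       [ 0.        ,  0.        ,  0.        ,  1.        ]])}
top {'fov_y': 44.6150805393612, 'cx': 321.8734391288714, 'cy': 241.93265595957615, 'T': array([[-0.02709829, -0.98312738,  0.18090397,  0.31297165],
       [-0.99955196,  0.02434764, -0.01740881,  0.35297202],
       [ 0.01271049, -0.18129467, -0.98334668,  0.90704921],
       [ 0.        ,  0.        ,  0.        ,  1.        ]])}
```

View pics/scene1.png

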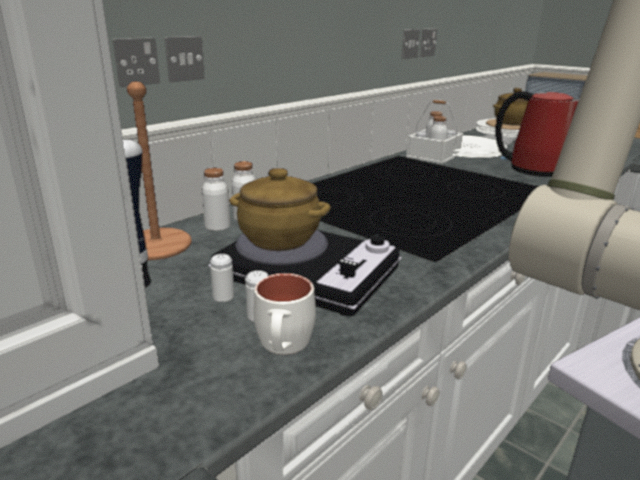

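View pics/top1.png

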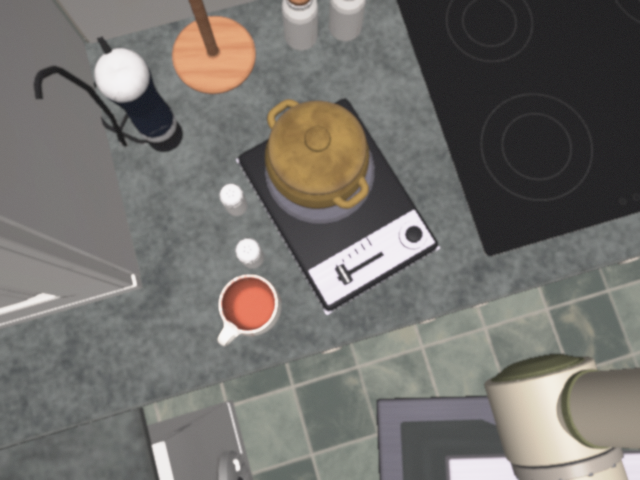

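The top view shows the panel with corners near (309,265), (422,211), (437,243) and (328,308), the lever at about (345,272), the slot running to (382,254), and the button at (413,235). The mug and shakers are to the left, clear of the panel.

```bash
cat > h.py <<'E'
import numpy as np, cv2
def ray(c,uv,z,H=480):
    f=H/2/np.tan(np.radians(c['fov_y']/2)); uv=np.atleast_2d(uv).astype(float)
    d=np.c_[(uv[:,0]-c['cx'])/f,(uv[:,1]-c['cy'])/f,np.ones(len(uv))]@c['T'][:3,:3].T
    o=c['T'][:3,3]; return o+d*((z-o[2])/d[:,2])[:,None]
def proj(c,P,H=480):
    f=H/2/np.tan(np.radians(c['fov_y']/2)); p=(np.atleast_2d(P)-c['T'][:3,3])@c['T'][:3,:3]
    return np.c_[p[:,0]/p[:,2]*f+c['cx'],p[:,1]/p[:,2]*f+c['cy']]
E
python3 - <<'E'
from rig import optics
from h import *
im=cv2.imread('pics/top1.png'); c=optics.calibration('top')
g=im.min(2); m=np.zeros_like(g); m[205:312,300:445]=(g[205:312,300:445]>150)*255
n,l,st,_=cv2.connectedComponentsWithStats(m); k=1+st[1:,4].argmax()
cn=max(cv2.findContours((l==k).astype(np.uint8),0,1)[0],key=cv2.contourArea)
W=ray(c,cn[:,0],0.05)[:,:2].astype(np.float32)
r=cv2.minAreaRect(W); b=cv2.boxPoints(r); print(r); print(b)
crop=cv2.resize(im[200:315,295:450],None,fx=5,fy=5,interpolation=cv2.INTER_CUBIC); cv2.imwrite('pics/c1.png',crop)
E
```

```text
((0.44737333059310913, 0.2649318277835846), (0.05995591729879379, 0.18589797616004944), 28.75948715209961)
[[0.37637234 0.33199188]
 [0.46581417 0.16902496]
 [0.5183743  0.19787177]
 [0.4289325  0.3608387 ]]
```

View pics/c1.png

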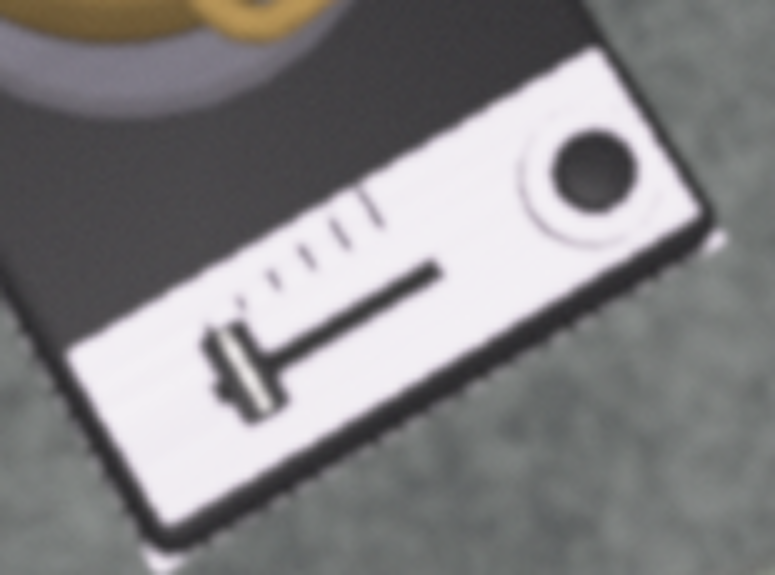

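The crop shows the lever crown centre at crop (247,371), the button top at (595,172), and the slot between them running parallel to the panel edges. The lever is at the off tick.

Run:
```python
from rig import env,optics
from h import *
c=optics.calibration('top'); s=optics.calibration('scene')
f=lambda u,v:((u+.5)/5-.5+295,(v+.5)/5-.5+200)
L=ray(c,f(247,371),.076)[0];B=ray(c,f(595,172),.072)[0]
d=B-L; print('L',L,'B',B,'dist',np.hypot(*d[:2]),'yaw',np.degrees(np.arctan2(d[0],-d[1])))
print('scene px',proj(s,L),proj(s,B))
for yaw in (28.8,30):
    a=np.radians(yaw); R=np.array([[np.cos(a),-np.sin(a)],[np.sin(a),np.cos(a)]])
    panel=np.array([0.44737,0.26493]); print('panelcentre->L,B plate frame',R.T@(L[:2]-panel),R.T@(B[:2]-panel))
print('mug',ray(c,(250,303),.09),'shk',ray(c,(248,250),.074))
im=cv2.imread('pics/scene1.png'); cv2.imwrite('pics/c2.png',cv2.resize(im[225:320,300:420],None,fx=6,fy=6,interpolation=cv2.INTER_CUBIC))
```

```text
L [0.41871761 0.30785841 0.076     ] B [0.47504055 0.20413419 0.072     ] dist 0.1180295983037644 yaw 28.502253404747716
scene px [[349.12649718 261.11071982]] [[378.57433695 237.23981252]]
panelcentre->L,B plate frame [-0.00442736  0.05142185] [-0.00504072 -0.06660616]
panelcentre->L,B plate frame [-0.00334949  0.05150329] [-0.00643451 -0.06648599]
mug [[0.37938767 0.44083283 0.09      ]] shk [[0.45703718 0.44506167 0.074     ]]
```

View pics/c2.png

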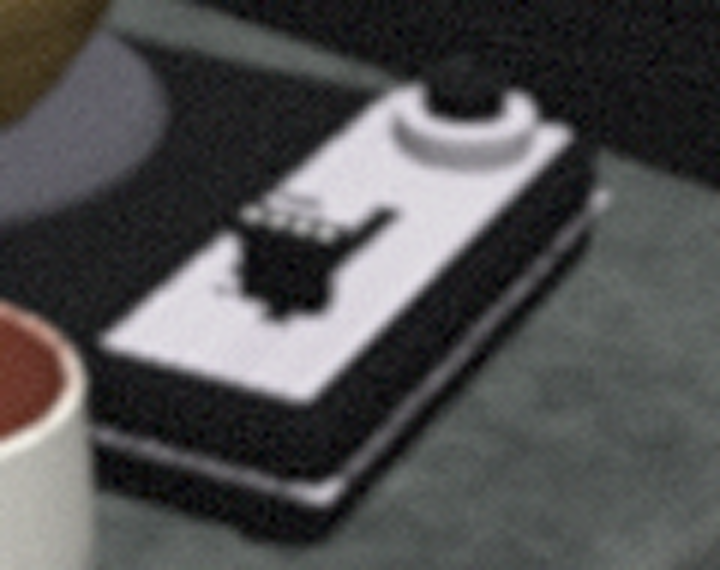

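Both views agree: lever at (0.419, 0.308), button at (0.475, 0.204), yaw about 28.7°. In the scene crop the button top is at full-image (377,237) and the crown at (348,264), close to the predicted pixels. Next I shut the gripper and swing over, high and bowed outward.

```bash
python3 -m jog '[{"linear":[0.65,-0.7,0],"roll":-0.65},{"linear":[0.65,-0.7,0]},{"linear":[0.65,-0.7,0]},{"linear":[0.65,-0.7,0]},{"linear":[0.65,-0.7,0]},{"linear":[0.65,-0.7,0]},{"linear":[0.65,-0.7,0]},{"linear":[0.65,-0.7,0]},{"linear":[0.65,-0.7,0]},{"linear":[0.65,-0.7,0]},{"linear":[0.65,-0.7,0]},{"linear":[0.65,-0.7,0]}]' -1 20
cat > to.py <<'E'
import sys
from rig import env
from h import *
s=env.observe(); t=np.array([float(a) for a in sys.argv[1:4]])
R=s['tool_rot']; print(s['time_s'],s['position'].round(4) if hasattr(s['position'],'round') else s['position'],'yaw',np.degrees(np.arctan2(R[1][0],R[0][0])).round(2),'units',(np.array(R).T@(t-s['position'])/.04).round(2),'F',np.round(s['ft_force'],1),s['grip_width'])
E
python3 to.py 0.402 0.339 0.200
```

```text
0.1 [ 0.2371 -0.496   0.2308] yaw 25.54 units [ 12.72 -17.06   0.8 ] F [ 0.   0.1 -0.9] 0.0851169285819836invalid input
```

```bash
python3 -m jog '[{"linear":[0.65,-0.7,0],"roll":-0.65},{"linear":[0.65,-0.7,0],"roll":0},{"linear":[0.65,-0.7,0],"roll":0},{"linear":[0.65,-0.7,0],"roll":0},{"linear":[0.65,-0.7,0],"roll":0},{"linear":[0.65,-0.7,0],"roll":0},{"linear":[0.65,-0.7,0],"roll":0},{"linear":[0.65,-0.7,0],"roll":0},{"linear":[0.65,-0.7,0],"roll":0},{"linear":[0.65,-0.7,0],"roll":0},{"linear":[0.65,-0.7,0],"roll":0},{"linear":[0.65,-0.7,0],"roll":0}]' -1 20
python3 to.py 0.402 0.339 0.200
```

```text
time_s: 1.1
position: [0.3506, -0.0502, 0.2313]
tool_rot: [[0.877, 0.481, 0.0], [0.481, -0.877, -0.0], [0.0, 0.0, -1.0]]
ft_force: [0.6, 0.6, 0.9]
grip_width: 0.0001
gripper_force: 0.0
1.1 [ 0.3506 -0.0502  0.2313] yaw 28.76 units [ 5.81 -7.91  0.78] F [0.6 0.6 0.9] 0.0001405659193396054
```

```bash
python3 -m jog '[{"linear":[0.58,-0.79,0],"roll":0},{"linear":[0.58,-0.79,0],"roll":0},{"linear":[0.58,-0.79,0],"roll":0},{"linear":[0.58,-0.79,0],"roll":0},{"linear":[0.58,-0.79,0],"roll":0},{"linear":[0.58,-0.79,0],"roll":0},{"linear":[0.58,-0.79,0],"roll":0},{"linear":[0.58,-0.79,0],"roll":0},{"linear":[0.58,-0.79,0],"roll":0},{"linear":[0.58,-0.79,0],"roll":0},{"linear":[0,0,0.6],"roll":0},{"linear":[0,0,0],"roll":0}]'
python3 to.py 0.402 0.339 0.064
python3 - <<'E'
from rig import optics
import cv2
cv2.imwrite('pics/w1.png',optics.get_image('wrist')[:,:,::-1])
E
```

```text
time_s: 2.1
position: [0.4003, 0.3374, 0.2035]
tool_rot: [[0.875, 0.484, -0.006], [0.484, -0.875, -0.003], [-0.007, -0.0, -1.0]]
ft_force: [-1.0, -0.7, -0.9]
grip_width: -0.0001
gripper_force: 0.0
2.1 [0.4003 0.3374 0.2035] yaw 28.96 units [ 0.08 -0.01  3.49] F [-1.  -0.7 -0.9] -8.774279436872708e-05
```

View pics/w1.png

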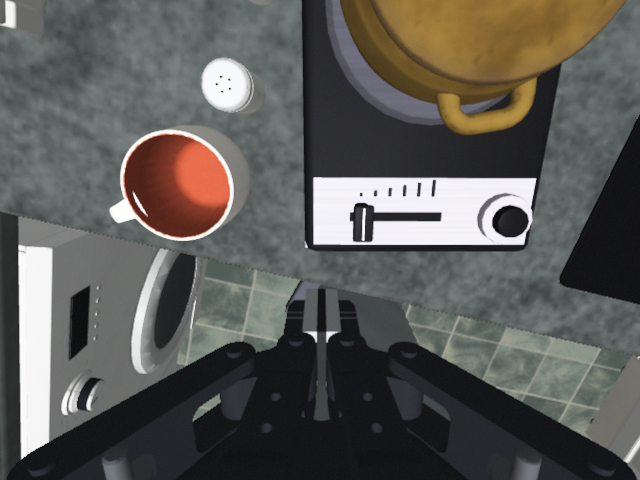

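The wrist view shows the lever crown at (364,222), its white line clear, on the off tick (361,194), and the button top at (511,221). The fingers are shut and clear.

```bash
python3 - <<'E'
from rig import optics
from h import *
c=optics.calibration('wrist'); im=cv2.imread('pics/w1.png')
L=ray(c,(364,222),.076)[0];B=ray(c,(511,220.5),.072)[0];d=B-L
print(c['T'][:3,3],L,B,np.hypot(*d[:2]),np.degrees(np.arctan2(d[0],-d[1])))
e=ray(c,[(313,178),(537,178),(307,246),(528,246)],.05)
for p,q in((0,1),(2,3)): d=e[q]-e[p]; print(np.degrees(np.arctan2(d[0],-d[1])),np.hypot(*d[:2]))
E
python3 -m jog '[{"linear":[0.08,0,0.9],"roll":0},{"linear":[0,0,0.9],"roll":0},{"linear":[0,0,0.7],"roll":0},{"linear":[0,0,0.3],"roll":0},{"linear":[0,0,0],"roll":0}]'
python3 to.py 0.402 0.339 0.064
```

```text
[0.46803538 0.37440117 0.34692581] [0.4206449  0.30993359 0.076     ] [0.47755298 0.20705033 0.072     ] 0.1175733661196188 28.948409678007465
28.865890644385633 0.1857844774596343
28.870225486706605 0.19456409353676277
time_s: 2.57
position: [0.404, 0.3365, 0.0937]
tool_rot: [[0.877, 0.48, -0.005], [0.48, -0.877, -0.002], [-0.005, -0.0, -1.0]]
ft_force: [-1.2, -0.4, -0.0]
grip_width: 0.0
gripper_force: 0.0
2.5667 [0.404  0.3365 0.0937] yaw 28.69 units [-0.01 -0.08  0.74] F [-1.2 -0.4 -0. ] 4.8068260018113365e-05
```

```bash
python3 -m jog '[{"linear":[0,-0.05,0.4],"roll":0},{"linear":[0,0,0.34],"roll":0},{"linear":[0,0,0],"roll":0},{"linear":[0,0,0],"roll":0}]'
python3 to.py 0.4197 0.3089 0.064
python3 - <<'E'
from rig import optics
import cv2
cv2.imwrite('pics/w2.png',optics.get_image('wrist')[:,:,::-1])
E
```

```text
time_s: 2.9
position: [0.4044, 0.3396, 0.0671]
tool_rot: [[0.877, 0.481, 0.001], [0.481, -0.877, 0.0], [0.001, 0.0, -1.0]]
ft_force: [1.4, 0.3, 0.3]
grip_width: 0.0001
gripper_force: 0.0
2.9 [0.4044 0.3396 0.0671] yaw 28.75 units [-0.03  0.86  0.08] F [1.4 0.3 0.3] 9.309196118875865e-05
```

View pics/w2.png

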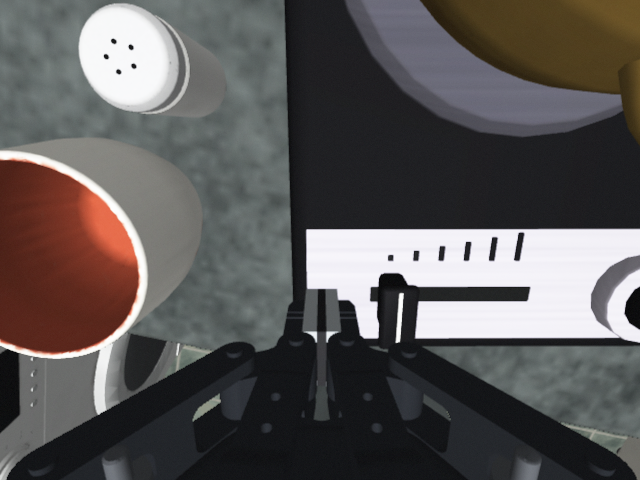

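```bash
python3 -m jog '[{"linear":[-0.03,0.1,0.08],"roll":0},{"linear":[0,0.1,0],"roll":0},{"linear":[0,0.03,0],"roll":0},{"linear":[0,0,0],"roll":0},{"linear":[0,0,0],"roll":0}]' | grep force:
python3 to.py 0.4197 0.3089 0.064
python3 -m jog '[{"linear":[0,0.04,0],"roll":0},{"linear":[0,0.03,0],"roll":0},{"linear":[0,0,0],"roll":0},{"linear":[0,0,0],"roll":0}]' | grep force:
python3 to.py 0.4197 0.3089 0.064
```

```text
ft_force: [-0.7, -0.0, 0.5]
gripper_force: 0.0
3.3667 [0.4074 0.3312 0.0628] yaw 28.77 units [ 0.    0.64 -0.03] F [-0.7 -0.   0.5] -5.887055171234861e-05
ft_force: [-0.5, 0.4, -0.2]
gripper_force: 0.3
3.7 [0.4085 0.3288 0.0626] yaw 28.79 units [ 0.    0.57 -0.04] F [-0.5  0.4 -0.2] 0.00025238648507805276
```

```bash
for i in 1; do python3 -m jog '[{"linear":[0,0.05,0],"roll":0},{"linear":[0,0,0],"roll":0},{"linear":[0,0,0],"roll":0}]' | grep force:
python3 to.py 0.4197 0.3089 0.064; done
python3 -m jog '[{"linear":[0,0.05,0],"roll":0},{"linear":[0,0,0],"roll":0},{"linear":[0,0,0],"roll":0}]' | grep force:
python3 to.py 0.4197 0.3089 0.064
```

```text
ft_force: [-1.6, 2.5, 0.5]
gripper_force: 1.5
3.95 [0.4094 0.3272 0.0626] yaw 28.79 units [ 0.01  0.52 -0.04] F [-1.6  2.5  0.5] -8.94869100452108e-05
ft_force: [-0.2, 0.8, 0.6]
gripper_force: 0.5
4.2 [0.4106 0.325  0.0625] yaw 28.78 units [ 0.01  0.46 -0.04] F [-0.2  0.8  0.6] -8.893602091555057e-05
```

```bash
python3 -m jog '[{"linear":[0,0.05,0],"roll":0},{"linear":[0,0,0],"roll":0},{"linear":[0,0,0],"roll":0}]' | grep force:
python3 to.py 0.4197 0.3089 0.064
python3 -m jog '[{"linear":[0,0.05,0],"roll":0},{"linear":[0,0,0],"roll":0},{"linear":[0,0,0],"roll":0}]' | grep force:
python3 to.py 0.4197 0.3089 0.064
python3 - <<'E'
from rig import optics
import cv2
im=optics.get_image('wrist')[:,:,::-1]; cv2.imwrite('pics/w3.png',cv2.resize(im[200:380,270:640],None,fx=2,fy=2))
E
```

```text
ft_force: [0.3, 0.2, 0.1]
gripper_force: 0.0
4.45 [0.4115 0.3232 0.0624] yaw 28.78 units [ 0.01  0.41 -0.04] F [0.3 0.2 0.1] -0.00023263186051049515
ft_force: [0.8, -0.5, -1.4]
gripper_force: 0.0
4.7 [0.4125 0.3216 0.0625] yaw 28.78 units [ 0.01  0.37 -0.04] F [ 0.8 -0.5 -1.4] -0.00042154276668827755
```

View pics/w3.png

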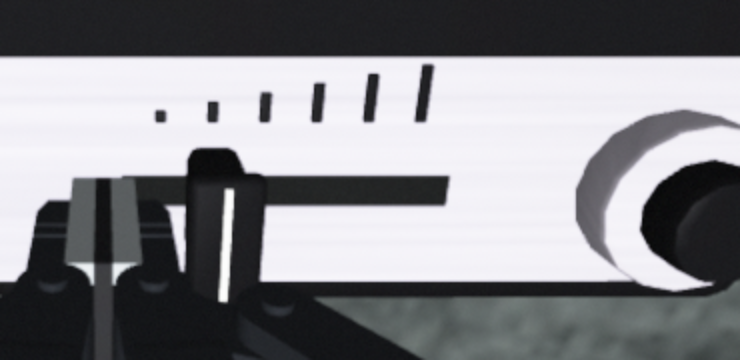

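The lever has clicked into notch 1: its white line at crop (226,245) has moved beyond the off tick by one tick. Next click.

```bash
python3 -m jog '[{"linear":[0,0.05,0],"roll":0},{"linear":[0,0.05,0],"roll":0},{"linear":[0,0.05,0],"roll":0},{"linear":[0,0,0],"roll":0},{"linear":[0,0,0],"roll":0}]' | grep force:
python3 to.py 0.4197 0.3089 0.064
python3 -m jog '[{"linear":[0,0.05,0],"roll":0},{"linear":[0,0.05,0],"roll":0},{"linear":[0,0,0],"roll":0},{"linear":[0,0,0],"roll":0}]' | grep force:
python3 to.py 0.4197 0.3089 0.064
```

```text
ft_force: [-0.3, 1.4, 1.1]
gripper_force: 0.9
5.1667 [0.4153 0.3165 0.0625] yaw 28.78 units [ 0.01  0.22 -0.04] F [-0.3  1.4  1.1] 0.0003038873943445729
ft_force: [0.1, 0.4, 0.1]
gripper_force: 0.0
5.5 [0.4174 0.3127 0.0625] yaw 28.78 units [ 0.    0.11 -0.04] F [0.1 0.4 0.1] -0.00014353328994455442
```

```bash
python3 -m jog '[{"linear":[0,0.05,0],"roll":0},{"linear":[0,0.05,0],"roll":0},{"linear":[0,0.05,0],"roll":0},{"linear":[0,0.04,0],"roll":0},{"linear":[0,0,0],"roll":0},{"linear":[0,0,0],"roll":0}]' | grep force:
python3 to.py 0.4197 0.3089 0.064
python3 -m jog '[{"linear":[0,0.05,0],"roll":0},{"linear":[0,0,0],"roll":0},{"linear":[0,0,0],"roll":0}]' | grep force:
python3 to.py 0.4197 0.3089 0.064
python3 - <<'E'
from rig import optics
import cv2
im=optics.get_image('wrist')[:,:,::-1]; cv2.imwrite('pics/w4.png',cv2.resize(im[200:380,270:640],None,fx=2,fy=2))
E
```

```text
ft_force: [-0.4, 1.8, -0.0]
gripper_force: 1.0
6.0 [0.4209 0.3063 0.0625] yaw 28.79 units [ 0.01 -0.07 -0.04] F [-0.4  1.8 -0. ] 0.00014770617142266916
ft_force: [-0.8, 0.5, 0.1]
gripper_force: 0.6
6.25 [0.4219 0.3044 0.0625] yaw 28.79 units [ 0.01 -0.12 -0.04] F [-0.8  0.5  0.1] 1.3280955281076442e-06
```

View pics/w4.png

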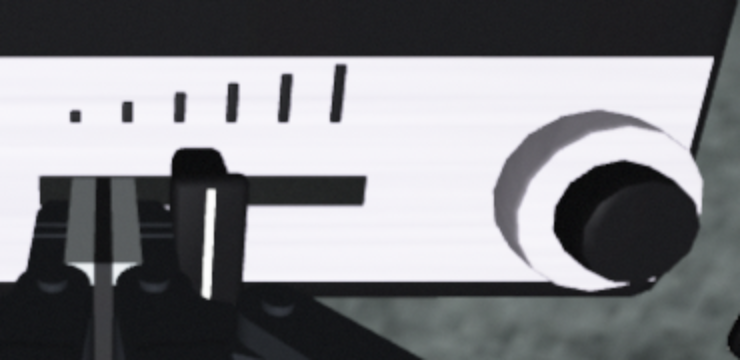

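The finger is in contact and the lever is between the second tick (180) and the third (232), just short of the crest. A little more.

```bash
python3 -m jog '[{"linear":[0,0.05,0],"roll":0},{"linear":[0,0,0],"roll":0},{"linear":[0,0,0],"roll":0},{"linear":[0,0,0],"roll":0}]' | grep force:
python3 to.py 0.4197 0.3089 0.064
python3 - <<'E'
from rig import optics
import cv2
im=optics.get_image('wrist')[:,:,::-1]; cv2.imwrite('pics/w5.png',cv2.resize(im[200:380,270:640],None,fx=2,fy=2))
E
```

```text
ft_force: [0.4, 0.1, -0.3]
gripper_force: 0.0
6.6333 [0.4229 0.3027 0.0625] yaw 28.79 units [ 0.01 -0.17 -0.04] F [ 0.4  0.1 -0.3] -4.0112610487054185e-06
```

View pics/w5.png

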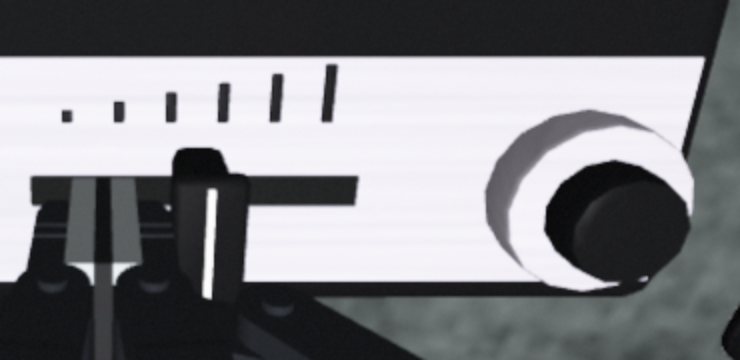

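At the crest: the line top is at 211 against tick 3 at 223, but a seated lever should sit about 15 px right of its tick. One more small nudge.

```bash
python3 -m jog '[{"linear":[0,0.04,0],"roll":0},{"linear":[0,0,0],"roll":0},{"linear":[0,0,0],"roll":0},{"linear":[0,0,0],"roll":0}]' | grep force:
python3 to.py 0.4197 0.3089 0.064
python3 - <<'E'
from rig import optics
import cv2
im=optics.get_image('wrist')[:,:,::-1]; cv2.imwrite('pics/w6.png',cv2.resize(im[200:380,270:640],None,fx=2,fy=2))
E
```

```text
ft_force: [-0.5, -0.4, -0.4]
gripper_force: 0.0
7.0167 [0.4236 0.3014 0.0625] yaw 28.79 units [ 0.01 -0.21 -0.04] F [-0.5 -0.4 -0.4] 2.8151744927149715e-05
```

View pics/w6.png

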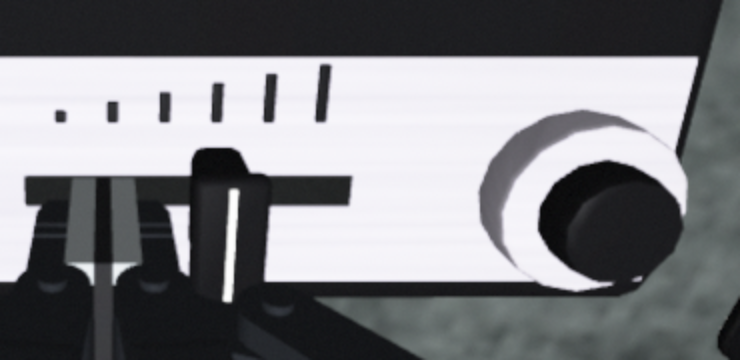

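Seated in notch 3: the line is at 233 against tick 3 at 217, the same +16 px as in notch 1, and there is a gap to the finger. Back off, lift, and go over the button.

```bash
python3 -m jog '[{"linear":[0,-0.12,0],"roll":0},{"linear":[0,0,-0.4],"roll":0},{"linear":[0,0,-0.5],"roll":0},{"linear":[0,0,0],"roll":0},{"linear":[0,0.9,0],"roll":0},{"linear":[0,0.9,0],"roll":0},{"linear":[0,0.9,0],"roll":0},{"linear":[0,0,0],"roll":0},{"linear":[0,0,0],"roll":0}]' | grep force:
python3 to.py 0.4763 0.2056 0.080;  python3 - <<'E'
from rig import optics
import cv2
from h import *
c=optics.calibration('wrist')
im=optics.get_image('wrist')[:,:,::-1]; cv2.imwrite('pics/w7.png',im)
print(proj(c,[[.4763,.2056,.072]]))
E
```

```text
ft_force: [-1.4, 0.8, -0.0]
gripper_force: 0.0
7.8167 [0.4737 0.2099 0.0981] yaw 28.62 units [0.01 0.12 0.45] F [-1.4  0.8 -0. ] 0.0002461442021747018
[[332.47742064 282.70403764]]
```

View pics/w7.png

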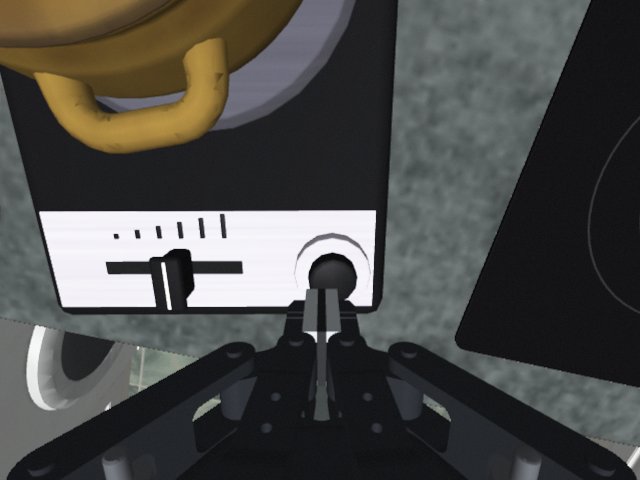

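The button top is at (332,277), about 3 mm behind the prediction, so I correct by +2 mm in x. The lever is still at notch 3. Descend.

```bash
python3 -m jog '[{"linear":[0.06,0.12,0.2],"roll":0},{"linear":[0,0,0.25],"roll":0},{"linear":[0,0,0.1],"roll":0},{"linear":[0,0,0],"roll":0},{"linear":[0,0,0],"roll":0}]' | grep force:
python3 to.py 0.478 0.2065 0.066
python3 -m jog '[{"linear":[0,0,0.06],"roll":0},{"linear":[0,0,0.06],"roll":0},{"linear":[0,0,0],"roll":0},{"linear":[0,0,0],"roll":0}]' | grep force:
python3 to.py 0.478 0.2065 0.066
```

```text
ft_force: [0.9, -0.2, -0.1]
gripper_force: 0.0
8.2833 [0.4773 0.2085 0.0763] yaw 28.86 units [-0.01  0.05  0.26] F [ 0.9 -0.2 -0.1] -0.00015804587505614307
ft_force: [-0.5, 1.3, 1.2]
gripper_force: 0.7
8.6167 [0.4777 0.2081 0.0719] yaw 28.79 units [-0.01  0.04  0.15] F [-0.5  1.3  1.2] 0.0001960873294128076
```

```bash
python3 -m jog '[{"linear":[0,0,0.06],"roll":0},{"linear":[0,0,0.05],"roll":0},{"linear":[0,0,0],"roll":0},{"linear":[0,0,0],"roll":0}]' | grep force:
python3 to.py 0.478 0.2065 0.066
python3 -m jog '[{"linear":[0,0,0.05],"roll":0},{"linear":[0,0,0],"roll":0},{"linear":[0,0,0],"roll":0}]' | grep force:
python3 to.py 0.478 0.2065 0.066
```

```text
ft_force: [-0.4, 2.0, 4.2]
gripper_force: 2.0
8.95 [0.4778 0.2081 0.0675] yaw 28.79 units [-0.01  0.04  0.04] F [-0.4  2.   4.2] -9.73410232616056e-05
ft_force: [-2.4, 1.4, 9.4]
gripper_force: 4.9
9.2 [0.4779 0.2081 0.0659] yaw 28.79 units [-0.02  0.04 -0.  ] F [-2.4  1.4  9.4] -3.371229399480144e-05
```

```bash
python3 -m jog '[{"linear":[0,0,0.02],"roll":0},{"linear":[0,0,0],"roll":0},{"linear":[0,0,0],"roll":0},{"linear":[0,0,0],"roll":0}]' | grep force:
python3 to.py 0.478 0.2065 0.066
python3 -m jog '[{"linear":[0,0,-0.2],"roll":0},{"linear":[0,0,-0.5],"roll":0},{"linear":[0,0,-0.8],"roll":0},{"linear":[0,0,-0.8],"roll":0},{"linear":[0,0,-0.5],"roll":0},{"linear":[0,0,0],"roll":0},{"linear":[0,0,0],"roll":0},{"linear":[0,0,0],"roll":0}]' | grep force:
python3 to.py 0.478 0.2065 0.066
python3 - <<'E'
from rig import optics
from h import *
im=optics.get_image('top')[:,:,::-1]; a=cv2.imread('pics/top1.png')
w=optics.get_image('wrist')[:,:,::-1]
cv2.imwrite('pics/f.png',np.vstack([np.hstack([cv2.resize(w,(400,300)),cv2.resize(im,(400,300))]),np.hstack([cv2.resize(w[170:330,60:420],(400,178)),cv2.resize(a,(400,300))[122:]])]))
E
```

```text
ft_force: [-4.0, 0.5, 17.1]
gripper_force: 8.4
9.5333 [0.4779 0.2081 0.0658] yaw 28.8 units [-0.02  0.04 -0.  ] F [-4.   0.5 17.1] 0.00035580651799053405
ft_force: [-0.2, -0.6, -0.9]
gripper_force: 0.0
10.2 [0.4771 0.2077 0.1754] yaw 28.79 units [0.01 0.04 2.73] F [-0.2 -0.6 -0.9] -0.00021729014765875748
```

View pics/f.png

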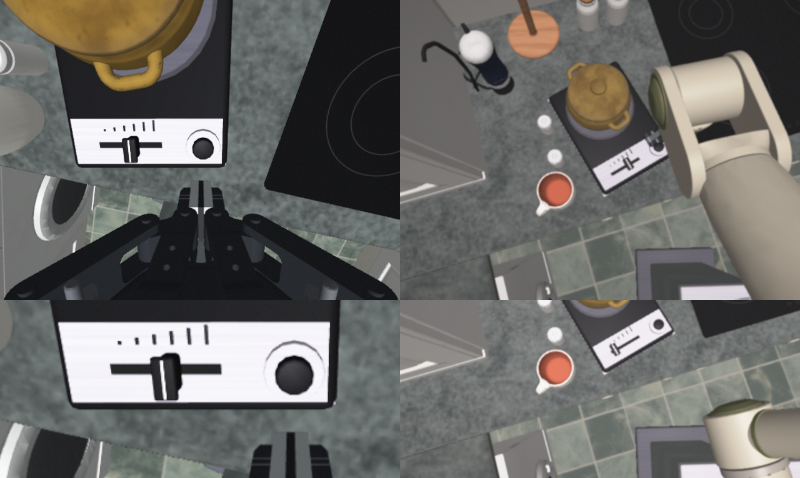

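The final views show the lever at the third tick (bottom-left crop, about (168,372)), the button back up, the plate, pot, mug and shakers where they were, and the gripper clear.

```bash
python3 -c "
from rig import env; print(env.close_job())"
```

```text
the job is handed in; nothing more can be done
None
```

The lever is resting in the third notch, the start button was pressed fully down and released, nothing else appears to have moved in the final pictures, and the job is handed in at about 10 s of the 54 s allowed.

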